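# Reset the stop of a tile cutter and hold a border tile in its corner for scoring

### The job

The next cut on the tile cutter is shorter: pull the stop pin out of the outer hole and push it fully home in the middle hole. Then lay the border tile, glazed face up, flat on the cutter's bed so that it passes under the rail, with one long edge flush against the fence and its end against the stop pin, and press it into that corner, firmly on both, ready for the scoring stroke. Finish while you are still holding it pressed there, and leave the timer, the glaze jar and the thin brush alone.

Things in the scene. Friction and masses are not known exactly. Their poses are not given: they have to be found in the camera images.
- tile_cutter: Aluminium hand tile cutter, fixed on the table. Origin on the table, under the rail, midway along the base; x along the rail away from the robot, y left, z up. Base x -150..150, y -135..65 mm, its flat bed 26 mm above the table; left of y = 65 mm there is no base. Its parked scoring carriage lies at x < -75 mm, the black handle up to 150 mm above the table.
- rail_mid (a point): Middle of the rail: two 10 mm steel rods along the cutter's x, side by side at y = +-13 mm, 300 mm long, this point midway between their axes, 52 mm above the bed (cutter frame 0, 0, 78 mm). So 47 mm is free between bed and rods. End brackets at x = +-137 mm, 74 mm wide, rise 64 mm above the bed. Nothing of it moves. Axes as the cutter's.
- fence: Graduated, polished steel bar (friction on the tile about 0.3; bed and pin about 0.6) fixed across the far part of the bed, 14 mm high, 14 mm thick; axes as the cutter's. Origin on the bed at the middle of its working face, which looks back towards the robot (-x) and runs 95 mm to either side along y. In the cutter's frame: face at x = 80, y = -133 to 58 mm.
- hole_middle (a point): Mouth of the middle one of three holes in the steel plate right of the rail, at bed height on the hole's axis; cutter frame x = 50, y = -85, z = 26 mm. 14 mm wide, upright, 22 mm deep, chamfered 1 mm. Axes as the cutter's.
- hole_outer (a point): Mouth of the outer hole, the farthest from the rail, where the stop pin stands at the start; cutter frame x = 50, y = -115, z = 26 mm; same size. (The inner hole is at y = -55 mm.)
- stop_pin: Loose stop pin, 90 g. Origin: centre of its lower end, z up along it. Shank 12 mm thick from 0 to 20 mm, foot tapered; steel collar 24 mm in diameter from 20 to 34 mm, sits on the bed when home (origin then 20 mm below the bed) and is what the tile's end rests against; brass knob to grip, 18 mm in diameter, from 34 to 76 mm.
- border_tile: Tile, 60 mm (its x) by 200 mm (its y), 12 mm thick, 210 to 340 g, both ends alike; white glazed face with cobalt pattern on top (+z). Origin: centre of its underside. Starts on the table, left of the cutter. In the corner its centre is at x = 50, y = 27 mm of the cutter's frame; its left end then stands 62 mm out past the base, where it can be gripped across its width clear of rail and fence.
- kitchen_timer: Green and cream kitchen timer, 63 mm wide, 43 mm high, right of the cutter; leave it alone. Origin: centre of its underside.
- glaze_jar: Glaze jar with dark lid, 51 mm wide, 60 mm high, right of the cutter; leave it alone. Origin: centre of its underside.
- thin_brush: Thin black paint brush, 142 mm long, 7 mm thick, lying at the front left; leave it alone. Origin: centre of its underside.

How it is judged (in metres and radians):
On the way, in this order (a step that is already met when the one before it is completed fails the run):
1. the stop pin stands fully home in the middle hole (horizontal distance between stop_pin and hole_middle below 0.003 m and z of stop_pin in the frame of hole_middle below -0.018 m and angle between stop_pin's own z axis and vertical below 0.08 rad), for 0.2 s.
2. the tile lies flat on the bed, under the rail (z of border_tile in the frame of tile_cutter between 0.0235 and 0.0295 m and angle between border_tile's own z axis and vertical below 0.05 rad and y of border_tile in the frame of tile_cutter below 0.06 m and x of border_tile in the frame of tile_cutter above -0.06 m), for 0.1 s.
At the end, for the whole second after the job is handed in: For the last second: pin home in the middle hole (2 mm high, 3 mm sideways, 4.5 deg); tile face up, flat on the bed (2.5 mm, 2 deg), edge along the fence (1.4 deg, 2.5 mm), end at the stop (5 mm), at rest; fingers hold it, and it presses fence and pin with over 1.5 N each (all of step 1 and z of border_tile in the frame of tile_cutter between 0.0235 and 0.0285 m and angle between border_tile's own z axis and vertical below 0.035 rad and angle between the y axis of border_tile and the y axis of fence, either way round below 0.025 rad and x of border_tile in the frame of fence above -0.0325 m and y of border_tile in the frame of tile_cutter between 0.022 and 0.032 m and contact force between border_tile and fence above 1.5 N and contact force between border_tile and stop_pin above 1.5 N and contact force between the fingers and border_tile above 1.5 N and linear speed of border_tile below 0.01 m/s); the arm keeps its last pose, push and grip.
It fails at once if the timer is pushed more than 30 mm away (distance of kitchen_timer from where it was at the start of the episode above 0.03 m).
It fails at once if the glaze jar is pushed more than 30 mm away (distance of glaze_jar from where it was at the start of the episode above 0.03 m).
It fails at once if the thin brush is pushed more than 30 mm away (distance of thin_brush from where it was at the start of the episode above 0.03 m).
It also fails if it takes over 69 s, if anything falls off the work surface, if the arm or the gripper's body presses on something with over 40 N, if the wrist force passes 120 N, or if a joint passes its speed limit or range.

### The arm

A 6-joint arm with a two-finger parallel gripper is mounted at the origin on a cart in front of the work surface, level with it; the furniture and walls round the work are solid. World frame = base frame: x ahead of the robot, y to its left, z up, the work surface at z = 0. Lengths are in mm, angles in rad, forces in N, time in s.
With the tool pointing down it reaches from about 275 to 750 mm from the base axis. Payload 10.2 kg.
Tool frame: the origin (TCP) lies at the very end of the fingers, on their centre line; the grasp point (between the pads) lies 19 mm behind it; x points along the fingers, y is the direction in which the jaws open and shut, and the axes are right-handed (so a half turn about x gives the same grasp; the last joint's range is limited). The gripper opens to 85 mm and grips with 20 to 120 N. Pads are 22 mm wide; open, the fingers measure 114 mm over their backs; the gripper's body (76 mm by 85 mm) begins 54 mm behind the grasp point. The pads swing forward as they close: fully open they stand 13 mm farther back than shut.
Start: joints at [0.973, 0.313, 1.498, -0, 1.331, -0.223], TCP at [192.208, 488.556, 231.294] pointing down, gripper open.
Joint ranges: [-2.94, 2.94], [-0.97, 2.17], [0.19, 2.56], [-1.23, 4.37], [0.02, 3.11], [-2.88, 2.88]. Speed limits (rad/s): [2.39, 2.39, 3.01, 3.14, 3.14, 3.14].

### API

Orientations are given as a unit quaternion [w, x, y, z].
In Python, from rig import ctrl, viewer, finish_job gives the robot as it stands.
- The arm moves only by the tool carry_out, never from a script. Its argument "targets" is a list of rows, each an object of numbers: "x", "y", "z": the shift along the world's x, y, z in m; "ax", "ay", "az": the turn, a rotation vector about the world's x, y, z in rad; "hand": the opening, from -1 (shut) to 1 (fully open). A call has 1 to 5 rows; each row is the pose to reach, as a shift and turn from the pose commanded when the call began; what a row does not reach only later rows make up. A row lasts 1/8 s, in which the tool goes at most 62.5 mm and 10.7 degrees, less where a joint would pass 70% of its speed; a pose out of reach is approached as far as the arm can. A call with a gripper value outside its range is refused whole. The fingers move at their own pace and stop on an object; "grip_force" is the grip in N (left out, the last holds). Time passes only in rows, so rows that repeat a pose let the fingers close. It gives the time, the measured TCP pose, the force and the opening at its end, in the units of the state.
- ctrl.sense(): the state, without advancing time (a new reading comes with each control period).
- viewer.capture(name): name is "side" or "top" or "wrist"; returns the picture (420x560x3 uint8, blue, green, red); there is no depth.
- viewer.camera_info(name): a dict with "fx", "fy", "cx", "cy" (pixels), "k1" (the pictures are not rectified: a ray, as slopes to the right and down, at radius r is drawn at 1 + k1 r^2 times it, then the intrinsics apply), "R" (3x3) and "t" (3): a world point X has camera coordinates R X + t. Camera axes: x right, y down, z forward; pixel columns grow to the right and rows downward; lengths in mm; the calibration is good to about 2 mm. A picture is of the moment at which its call begins: read the wrist's pose just before it. camera_info takes no time and is no camera call; for the wrist camera it gives the pose at the moment of the call.
- finish_job(): hands the job in, once; it reports no verdict.
The state is a dict: "time_s": time; "joints": joint angles; "dq": joint speeds; "tau": joint torques, N m; "eef_pos": TCP position; "ee_rot": TCP orientation; "force": force on the tool from outside, world axes, zero at the start; "wrist_torque": the same for the moment, N m; "grip_width": opening from 0.0 (shut) to 1.0 (fully open).
Only numpy, scipy, OpenCV 4.12 (cv2) and the standard library are available. Lean on these libraries where they do the work, as an engineer would, in place of code of your own. Each camera call takes 0.05 s, during which the arm holds its last target. There are 200 camera calls.

## Working session

There is one attempt and no reset: what is moved stays moved. The work goes in short steps, Python scripts to look and compute and a tool call to move; the robot and the scene stay as the last step left them, time stands still between calls to the robot, and variables do not carry over. Pictures are saved under pics/ and viewed, about 8 in all and at most 12, crops included, and the job is handed in when it is done.

Besides the shell and the picture viewer there is one more tool, called after "Emit:" by a JSON object that holds its "fn" and its "kwargs", one argument or row to a line. carry_out: Moves the arm, as the interface text tells. Its arguments: {"type":"object","properties":{"targets":{"type":"array"},"grip_force":{"type":"number"}},"required":["targets"]}

```bash
mkdir -p pics; ls; python3 - <<'E'
from rig import ctrl, viewer
import cv2, json
s=ctrl.sense(); print({k:(v if not hasattr(v,'tolist') else v.tolist()) for k,v in s.items()})
for n in ("top","side"):
    cv2.imwrite(f"pics/{n}0.png",viewer.capture(n)); print(n,viewer.camera_info(n))
E
```

```text
pics
{'time_s': 0.0, 'joints': [0.9725941773759719, 0.313440965340523, 1.4984445195522942, -2.0411851404319057e-05, 1.331043819443716, -0.22341285155010937], 'dq': [-7.107043388388553e-05, -0.0014215696783614511, 0.0014590214089432478, -0.0014772956172081201, -0.0009237031602788302, 2.675514845609564e-05], 'tau': [0.0009842820873018354, -41.22587442398071, -25.974433422088623, -0.00012793844234693097, 0.004081723600393161, -2.4947762256033457e-06], 'eef_pos': [192.0554448192756, 488.3176214711393, 230.73691580755548], 'ee_rot': [0.6945452914079112, 0.1312960705371508, 0.6949098868489089, -0.1321681852952521], 'force': [-0.3170478329389057, 0.4269969199087524, -0.02104033866329231], 'wrist_torque': [0.006997538993990653, -0.02950334687242215, 0.004118342415952676], 'grip_width': 1.002059798813085}
top {'fx': 429.02826897422744, 'fy': 429.02826897422744, 'cx': 278.3779002565647, 'cy': 206.01750087041984, 'k1': -0.009365589673146948, 'R': array([[ 2.98581071e-02, -9.99553941e-01, -6.42701764e-04],
       [-9.89502686e-01, -2.94668928e-02, -1.41478395e-01],
       [ 1.41396349e-01,  4.86023221e-03, -9.89941135e-01]]), 't': array([  13.55663634,  509.34350592, 1162.23939544])}
side {'fx': 430.0940475718434, 'fy': 430.0940475718434, 'cx': 280.2769140571018, 'cy': 217.4211610261017, 'k1': 0.039262224032849735, 'R': array([[ 0.86040857, -0.50927156, -0.01842751],
       [-0.23650543, -0.36702047, -0.89964502],
       [ 0.45140034,  0.77842049, -0.43623304]]), 't': array([-436.37950517,  195.79426234,  800.6625009 ])}
```

View pics/top0.png

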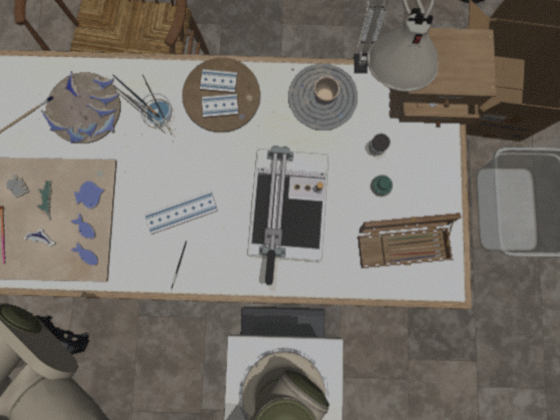

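View pics/side0.png

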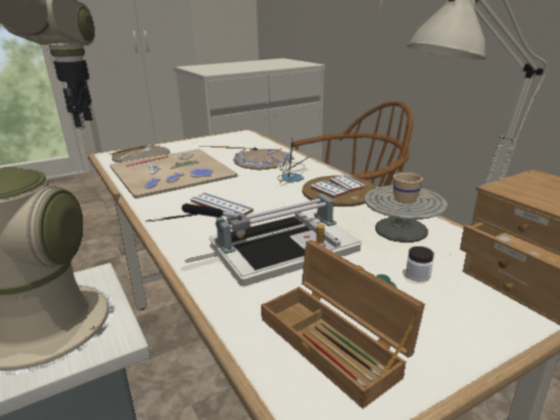

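The top view shows the tile at about (181,212), the cutter spanning (249–328, 150–261), the pin at about (320,186), the jar at (380,145), the timer at (381,186) and the brush at (178,265). The side view shows the same layout, with the brass pin at about (320,232).

```bash
cat > h.py <<'E'
import numpy as np, cv2
from rig import ctrl, viewer
def ray(ci,u,v):
    a=np.array([(u-ci['cx'])/ci['fx'],(v-ci['cy'])/ci['fy']]); b=a.copy()
    for _ in range(10): b=a/(1+ci['k1']*(b@b))
    R=np.array(ci['R']); t=np.array(ci['t'])
    d=R.T@np.array([b[0],b[1],1]); return -R.T@t, d/np.linalg.norm(d)
def plane(ci,u,v,z):
    o,d=ray(ci,u,v); return o+d*(z-o[2])/d[2]
def two(c1,p1,c2,p2):
    o,d=ray(c1,*p1); q,e=ray(c2,*p2)
    s=np.linalg.lstsq(np.c_[d,-e],q-o,rcond=None)[0]
    A,B=o+s[0]*d,q+s[1]*e; return (A+B)/2,np.linalg.norm(A-B)
def proj(ci,X):
    c=np.array(ci['R'])@np.array(X,float)+np.array(ci['t']); b=c[:2]/c[2]; b=b*(1+ci['k1']*(b@b))
    return np.array([ci['fx']*b[0]+ci['cx'],ci['fy']*b[1]+ci['cy']])
E
python3 - <<'E'
from h import *
c=viewer.camera_info('top'); s=viewer.camera_info('side')
for n,u,v,z in [('baseFL',257,150,26),('FR',328,153,26),('NR',322,261,26),('NL',249,258,26),('tile',181,212,12),('t1',147,219,12),('t2',216,203,12),('pin',320,183,82),('timer',381,186,43),('jar',380,143,60),('brushN',173,287,4),('brushF',185,242,4),('handle',269,280,140),('bracketF',281,153,90)]:
    print(n,plane(c,u,v,z).round(0))
print(two(c,(320,184),s,(321,227)))
im=cv2.imread('pics/top0.png')
cv2.imwrite('pics/crop.png',cv2.resize(im[140:290,140:340],None,fx=4,fy=4,interpolation=cv2.INTER_CUBIC))
E
```

```text
baseFL [671.  95.  26.]
FR [ 668. -109.   26.]
NR [360. -96.  26.]
NL [362. 106.  26.]
tile [487. 305.  12.]
t1 [464. 401.  12.]
t2 [516. 207.  12.]
pin [568. -82.  82.]
timer [ 573. -257.   43.]
jar [ 692. -250.   60.]
brushN [276. 317.   4.]
brushF [402. 291.   4.]
handle [307.  46. 140.]
bracketF [647.  26.  90.]
(array([565.93772967, -82.3408223 ,  78.84689134]), np.float64(0.8150039031365103))
```

View pics/crop.png

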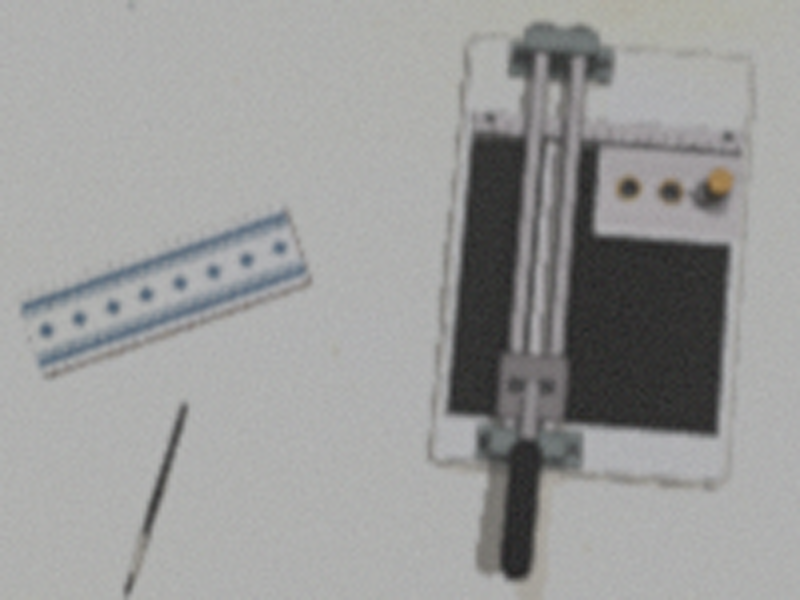

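The crop shows the middle hole at about (671,192), the inner hole at (628,187), the pin knob at (720,181) and the fence line from (475,130) to (740,150). The tile corners are at about (22,305), (287,210), (310,283) and (45,375).

```bash
python3 - <<'E'
from h import *
from scipy.spatial.transform import Rotation as Ro
c=viewer.camera_info('top')
p=lambda u,v,z:plane(c,140+u/4-.4,140+v/4-.4,z)
print('mid',p(671,192,26),'inner',p(628,187,26))
for q in [(540,55),(578,60),(516,350),(557,352)]: print('rod',p(*q,83))
for q in [(22,302),(287,208),(310,275),(45,365)]: print('tile',p(*q,12))
w,x,y,z=ctrl.sense()['ee_rot']; print(Ro.from_quat([x,y,z,w]).as_matrix().round(3))
ci=viewer.camera_info('wrist'); print(ci)
R=np.array(ci['R']); print('cam pos',-R.T@ci['t'],'fwd',R[2])
E
```

```text
mid [565.33615831 -51.73673854  26.        ] inner [568.03090086 -21.18859225  26.        ]
rod [646.98697225  43.16004798  83.        ]
rod [644.24857183  17.12344941  83.        ]
rod [444.53187441  52.85460364  83.        ]
rod [444.01031309  25.51422362  83.        ]
tile [474.79473311 407.08190739  12.        ]
tile [548.16524856 222.06197605  12.        ]
tile [500.26535371 203.15949116  12.        ]
tile [430.47045375 387.48021444  12.        ]
[[-0.001  0.366  0.931]
 [-0.001  0.931 -0.366]
 [-1.    -0.001 -0.   ]]
{'fx': 297.1547724789545, 'fy': 297.1547724789545, 'cx': 279.0520426309684, 'cy': 205.7159389290961, 'k1': -0.025126359096728744, 'R': array([[ 0.36538423,  0.93085621,  0.00103637],
       [ 0.88342824, -0.34711799,  0.31474376],
       [ 0.29334093, -0.11408685, -0.94917611]]), 't': array([-525.38149096,  -40.87342722,  378.32843678])}
cam pos [117.09563806 518.02902224 372.50946007] fwd [ 0.29334093 -0.11408685 -0.94917611]
```

Emit:
{"fn": "carry_out", "kwargs": {
  "targets": [
    {"x": 0.033, "y": -0.05, "z": 0, "az": -0.12, "hand": 0},
    {"x": 0.066, "y": -0.1, "z": 0, "az": -0.24, "hand": 0},
    {"x": 0.099, "y": -0.15, "z": 0, "az": -0.36, "hand": 0},
    {"x": 0.132, "y": -0.2, "z": 0, "az": -0.48, "hand": 0},
    {"x": 0.165, "y": -0.25, "z": 0, "az": -0.6, "hand": 0}
  ],
  "grip_force": 60
}}

```text
invalid input at $.targets[0]: expected keys x, y, z, ax, ay, az, hand
```

Emit:
{"fn": "carry_out", "kwargs": {
  "targets": [
    {"x": 0.033, "y": -0.05, "z": 0, "az": -0.12, "hand": 0},
    {"x": 0.066, "y": -0.1, "z": 0, "az": -0.24, "hand": 0},
    {"x": 0.099, "y": -0.15, "z": -0.01, "az": -0.36, "hand": 0},
    {"x": 0.132, "y": -0.2, "z": -0.02, "az": -0.48, "hand": 0},
    {"x": 0.165, "y": -0.25, "z": -0.03, "az": -0.6, "hand": 0}
  ]
}}

```text
invalid input at $.targets[0]: expected keys x, y, z, ax, ay, az, hand
```

Emit:
{"fn": "carry_out", "kwargs": {
  "targets": [
    {"x": 0.02, "y": -0.04, "z": 0, "az": -0.05, "hand": 0},
    {"x": 0.044, "y": -0.07, "z": 0, "az": -0.05, "hand": 0},
    {"x": 0.044, "y": -0.07, "z": 0, "az": -0.05, "hand": 0},
    {"x": 0.044, "y": -0.07, "z": 0, "az": -0.05, "hand": 0}
  ]
}}

```text
invalid input at $.targets[0]: expected keys x, y, z, ax, ay, az, hand
```

```bash
python3 - <<'E'
from h import *
import json
s=ctrl.sense(); print(s['eef_pos'],s['joints'],s['force'],s['grip_width'])
ci=viewer.camera_info('wrist'); im=viewer.capture('wrist'); cv2.imwrite('pics/w1.png',im)
np.savez('w1.npz',**ci)
E
```

```text
[192.07134774 488.35872794 230.80526299] [ 9.72612391e-01  3.13374713e-01  1.49835297e+00 -1.76391147e-05
  1.33099890e+00 -2.23377989e-01] [ 0.20459444  0.35304428 -0.78754294] 1.0049561091265422
```

View pics/w1.png

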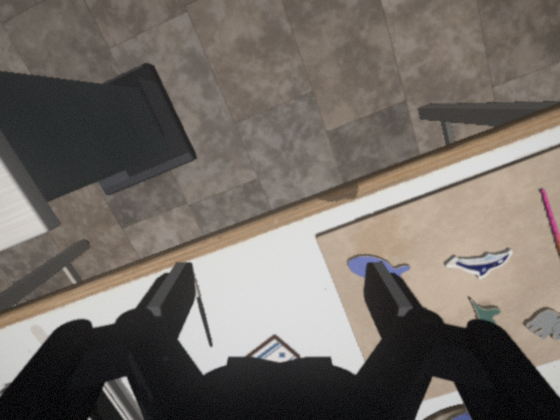

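The move calls were refused because every row needs all seven keys. This wrist picture is therefore from the start pose, with the fingers at the bottom of the frame and the tile partly hidden at about (275,350).

Emit:
{"fn": "carry_out", "kwargs": {
  "targets": [
    {"x": 0.033, "y": -0.05, "z": 0, "ax": 0, "ay": 0, "az": -0.12, "hand": 0},
    {"x": 0.066, "y": -0.1, "z": 0, "ax": 0, "ay": 0, "az": -0.24, "hand": 0},
    {"x": 0.099, "y": -0.15, "z": 0, "ax": 0, "ay": 0, "az": -0.36, "hand": 0},
    {"x": 0.132, "y": -0.2, "z": 0, "ax": 0, "ay": 0, "az": -0.48, "hand": 0},
    {"x": 0.165, "y": -0.25, "z": 0, "ax": 0, "ay": 0, "az": -0.6, "hand": 0}
  ],
  "grip_force": 60
}}

```text
time_s: 0.78
eef_pos: [357.9, 236.8, 231.3]
ee_rot: [0.624, 0.332, 0.624, -0.332]
force: [0.0, 0.8, -0.1]
grip_width: 0.499
```

Emit:
{"fn": "carry_out", "kwargs": {
  "targets": [
    {"x": 0.033, "y": -0.05, "z": 0, "ax": 0, "ay": 0, "az": -0.12, "hand": 0},
    {"x": 0.066, "y": -0.1, "z": 0, "ax": 0, "ay": 0, "az": -0.24, "hand": 0},
    {"x": 0.099, "y": -0.15, "z": -0.01, "ax": 0, "ay": 0, "az": -0.36, "hand": 0},
    {"x": 0.132, "y": -0.2, "z": -0.02, "ax": 0, "ay": 0, "az": -0.48, "hand": 0},
    {"x": 0.165, "y": -0.25, "z": -0.03, "ax": 0, "ay": 0, "az": -0.6, "hand": 0}
  ]
}}

```text
time_s: 1.4
eef_pos: [523.0, -13.3, 200.9]
ee_rot: [0.498, 0.502, 0.498, -0.502]
force: [0.9, 1.0, -0.0]
grip_width: 0.5
```

Emit:
{"fn": "carry_out", "kwargs": {
  "targets": [
    {"x": 0.02, "y": -0.04, "z": 0, "ax": 0, "ay": 0, "az": -0.05, "hand": 0},
    {"x": 0.044, "y": -0.07, "z": 0, "ax": 0, "ay": 0, "az": -0.05, "hand": 0},
    {"x": 0.044, "y": -0.07, "z": 0, "ax": 0, "ay": 0, "az": -0.05, "hand": 0},
    {"x": 0.044, "y": -0.07, "z": 0, "ax": 0, "ay": 0, "az": -0.05, "hand": 0}
  ]
}}

```text
time_s: 1.9
eef_pos: [565.8, -80.9, 201.0]
ee_rot: [-0.486, -0.513, -0.487, 0.513]
force: [-0.4, 0.7, 0.4]
grip_width: 0.503
```

```bash
python3 - <<'E'
from h import *
s=ctrl.sense(); print(s['time_s'],s['eef_pos'],s['joints'],s['force'],s['grip_width'])
ci=viewer.camera_info('wrist'); im=viewer.capture('wrist'); cv2.imwrite('pics/w2.png',im)
np.savez('w2.npz',**ci)
E
```

```text
1.9 [565.76647243 -80.88209559 200.96260854] [-3.46991111e-01  4.39179915e-01  1.39805940e+00  1.56466763e-04
  1.30541693e+00 -2.93262390e-01] [-0.39369052  0.70536046  0.43181328] 0.5034383440183589
```

View pics/w2.png

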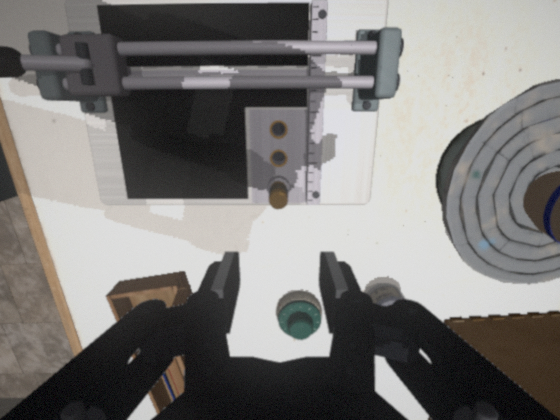

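The wrist view shows the holes at about (279,129) and (279,157), and the pin at about (279,190). The fence face runs along column ~307 from row 5 to row 203. The rods are at rows 47 and 82, and the timer is at (300,313), well below the pin.

```bash
python3 - <<'E'
from h import *
im=cv2.imread('pics/w2.png'); c=dict(np.load('w2.npz'))
hsv=cv2.cvtColor(im,cv2.COLOR_BGR2HSV); g=hsv[:,:,2]
for (u,v) in [(279,129),(279,157)]:
    r=11; sub=g[v-r:v+r+1,u-r:u+r+1]
    m=((sub<70)*255).astype(np.uint8)
    n,l,st,ce=cv2.connectedComponentsWithStats(m); k=1+np.argmax(st[1:,4]); q=ce[k]+[u-r,v-r]
    s2=hsv[v-r:v+r+1,u-r:u+r+1,1]; ys,xs=np.nonzero(s2>70)
    print('hole',q,st[k],plane(c,*q,26), 'ring',xs.mean()+u-r,ys.mean()+v-r,len(xs), plane(c,xs.mean()+u-r,ys.mean()+v-r,26))
# fence face edge: bright to dark transition along rows, in z=26 / 40
for v in [10,30,60,65,95,105]:
    row=g[v].astype(float); d=np.diff(cv2.GaussianBlur(g,(3,3),0)[v].astype(float))
    k=285+np.argmax(d[285:330]); print(v,k+.5,plane(c,k+.5,v,40)[:2], plane(c,k+.5,v,26)[:2])
big=cv2.resize(im[0:230,60:420],None,fx=2.2,fy=2.2,interpolation=cv2.INTER_CUBIC)
ys,xs=np.nonzero((hsv[176:212,262:296,1]>100)); print('pin px',xs.min()+262,xs.max()+262,ys.min()+176,ys.max()+176)
print(hsv[176:212:3,279].tolist())
cv2.imwrite('pics/w2big.png',big)
E
```

```text
hole [278.21367521 128.52991453] [  4   5  13  12 117] [568.51539719 -20.25137326  26.        ] ring 278.01960784313724 129.09803921568627 102 [568.28382347 -20.81253999  26.        ]
hole [278.31707317 156.45121951] [ 5  6 12  9 82] [567.06932968 -49.12406455  26.        ] ring 278.2093023255814 158.04651162790697 86 [566.8631885  -50.81617187  26.        ]
10 311.5 [603.71549875  81.84271148] [605.25242716  85.63903974]
30 310.5 [602.45067755  65.91891626] [603.92911173  68.97881623]
60 306.5 [598.16691633  41.17954158] [599.44723925  43.09531886]
65 316.5 [607.37400676  36.4325587 ] [609.08013031  38.12880211]
95 323.5 [613.64903608   9.63457034] [615.64536112  10.09148628]
105 319.5 [609.69705616   0.68829135] [611.51061385   0.73146844]
pin px 271 284 192 205
[[143, 11, 90], [138, 11, 118], [16, 67, 80], [15, 46, 66], [18, 68, 75], [17, 95, 97], [18, 115, 111], [17, 101, 101], [16, 101, 104], [16, 94, 103], [17, 100, 99], [20, 12, 193]]
```

View pics/w2big.png

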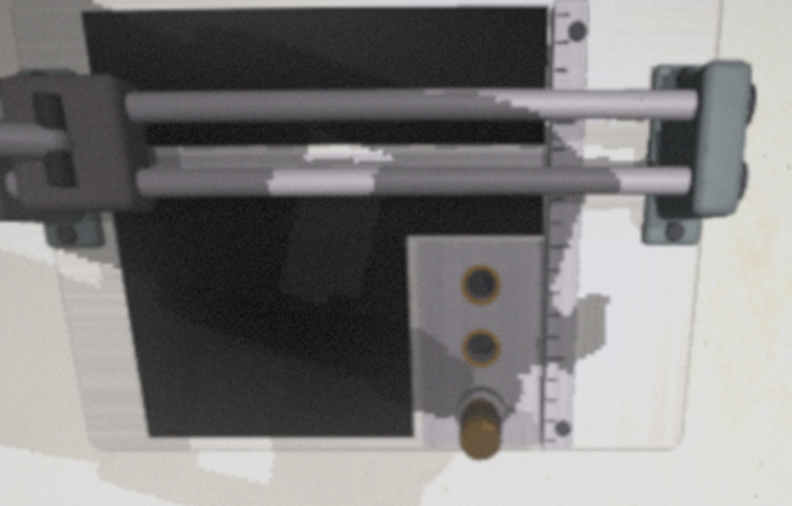

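The enlarged view shows the hole rings at (481,285) and (481,348), the knob top centred at about (480,440), and the fence's near top edge from (553,12) to (545,440).

```bash
python3 - <<'E'
from h import *
c=dict(np.load('w2.npz')); P=lambda u,v,z:plane(c,60+u/2.2-.27,v/2.2-.27,z)
a,b=P(553,12,40),P(545,440,40); print('fence',a,b,'yaw',np.arctan2(-(a-b)[0],(a-b)[1]))
for n,l,r in [('rodL',(200,104,83),(690,103,83)),('rodR',(200,181,83),(680,180,83)),('baseR',(95,449,26),(683,449,26))]:
    A,B=P(*l),P(*r); d=B-A; print(n,A,B,np.arctan2(d[1],d[0]))
m=P(481,348,26); i=P(481,285,26); k=P(480,440,82); print('mid',m,'inner',i,'knob',k)
t=viewer.camera_info('top')
print('knob by top+wrist',two(c,(60+480/2.2-.3,440/2.2-.3),t,(320,185)))
for y in (-.04,-.05,-.06):
    C,S=np.cos(y),np.sin(y); R=np.array([[C,-S],[S,C]])
    print(y,'origin mid',m[:2]-R@[50,-85],'inner',i[:2]-R@[50,-55],'knob',k[:2]-R@[50,-115],'fence in',R.T@(a[:2]-(m[:2]-R@[50,-85])),R.T@(b[:2]-(m[:2]-R@[50,-85])))
E
```

```text
fence [603.44190671  85.63284042  40.        ] [595.75433907 -94.60398827  40.        ] yaw -0.04262675350454396
rodL [471.51794347  51.74107605  83.        ] [647.22830976  42.48572591  83.        ] -0.05262526500032468
rodR [466.92694123  26.08135283  83.        ] [644.50547599  16.77197962  83.        ] -0.05237603195474583
baseR [366.29802031 -91.52069218  26.        ] [ 667.18153753 -107.48576162   26.        ] -0.05301091928516221
mid [567.03817185 -50.68145118  26.        ] inner [568.63292464 -21.01027854  26.        ] knob [565.16962591 -80.07837958  82.        ]
knob by top+wrist (array([564.94485168, -83.24356705,  71.61070591]), np.float64(0.04060438060640737))
-0.04 origin mid [520.47725992  36.2500246 ] inner [520.87233268  35.94519403] knob [519.80839401  36.82909939] fence in [80.92349799 52.66101582] [  80.44963036 -127.73906334]
-0.05 origin mid [521.34888822  36.71127942] inner [521.44426593  36.41994424] knob [520.97971736  37.27685883] fence in [79.54536462 52.96336265] [  80.87549141 -127.43243518]
-0.06 origin mid [522.2250854   37.16379504] inner [522.020918    36.88895148] knob [522.15545966  37.71288283] fence in [78.16427673 53.25191327] [  81.29826492 -127.12156381]
```

The yaw is −0.052 and the cutter origin is about (521.4, 36.8), and all the cues agree to within about 1 mm. The tool is already above the pin, so I descend and grip.

Emit:
{"fn": "carry_out", "kwargs": {
  "targets": [
    {"x": 0, "y": 0, "z": -0.05, "ax": 0, "ay": 0, "az": 0, "hand": 0},
    {"x": 0, "y": 0, "z": -0.1, "ax": 0, "ay": 0, "az": 0, "hand": 0},
    {"x": 0, "y": 0, "z": -0.135, "ax": 0, "ay": 0, "az": 0, "hand": 0},
    {"x": 0, "y": 0, "z": -0.153, "ax": 0, "ay": 0, "az": 0, "hand": 0},
    {"x": 0, "y": 0, "z": -0.153, "ax": 0, "ay": 0, "az": 0, "hand": 0}
  ]
}}

```text
time_s: 2.58
eef_pos: [566.0, -80.9, 48.2]
ee_rot: [-0.486, -0.513, -0.487, 0.513]
force: [-0.5, 0.0, -0.1]
grip_width: 0.494
```

Emit:
{"fn": "carry_out", "kwargs": {
  "targets": [
    {"x": 0, "y": 0, "z": 0, "ax": 0, "ay": 0, "az": 0, "hand": -1},
    {"x": 0, "y": 0, "z": 0, "ax": 0, "ay": 0, "az": 0, "hand": -1},
    {"x": 0, "y": 0, "z": 0, "ax": 0, "ay": 0, "az": 0, "hand": -1},
    {"x": 0, "y": 0, "z": 0, "ax": 0, "ay": 0, "az": 0, "hand": -1},
    {"x": 0, "y": 0, "z": 0, "ax": 0, "ay": 0, "az": 0, "hand": -1}
  ]
}}

```text
time_s: 3.2
eef_pos: [566.5, -81.6, 49.7]
ee_rot: [0.487, 0.513, 0.486, -0.513]
force: [-3.6, 1.0, 6.0]
grip_width: 0.194
```

Emit:
{"fn": "carry_out", "kwargs": {
  "targets": [
    {"x": 0, "y": 0, "z": 0.008, "ax": 0, "ay": 0, "az": 0, "hand": -1},
    {"x": 0, "y": 0, "z": 0.018, "ax": 0, "ay": 0, "az": 0, "hand": -1},
    {"x": 0, "y": 0, "z": 0.03, "ax": 0, "ay": 0, "az": 0, "hand": -1},
    {"x": 0, "y": 0, "z": 0.04, "ax": 0, "ay": 0, "az": 0, "hand": -1},
    {"x": 0, "y": 0, "z": 0.04, "ax": 0, "ay": 0, "az": 0, "hand": -1}
  ]
}}

```text
time_s: 3.82
eef_pos: [566.6, -81.6, 89.3]
ee_rot: [0.487, 0.514, 0.486, -0.513]
force: [0.6, 0.7, -0.6]
grip_width: 0.189
```

```bash
python3 - <<'E'
from h import *
s=ctrl.sense(); print(s['time_s'],s['eef_pos'],s['force'],s['wrist_torque'],s['grip_width'])
ci=viewer.camera_info('side'); a=viewer.capture('side')
cw=viewer.camera_info('wrist'); b=viewer.capture('wrist')
p=proj(ci,[566,-81,60]).astype(int); print(p)
k=60; A=cv2.resize(a[p[1]-k:p[1]+k,p[0]-k:p[0]+k],(400,400),interpolation=cv2.INTER_CUBIC)
q=proj(cw,[566,-81,60]).astype(int);print(q)
B=cv2.resize(b[q[1]-130:q[1]+70,q[0]-100:q[0]+100],(400,400),interpolation=cv2.INTER_CUBIC) if q[1]+70<=420 else cv2.resize(b[220:420,180:380],(400,400))
cv2.imwrite('pics/lift.png',np.hstack([A,B]))
E
```

```text
3.825 [566.62378493 -81.57066237  89.262331  ] [ 0.58155451  0.66544514 -0.57049681] [-0.00792768 -0.02565475  0.01710346] 0.1893609199046591
[320 234]
[277 242]
```

View pics/lift.png

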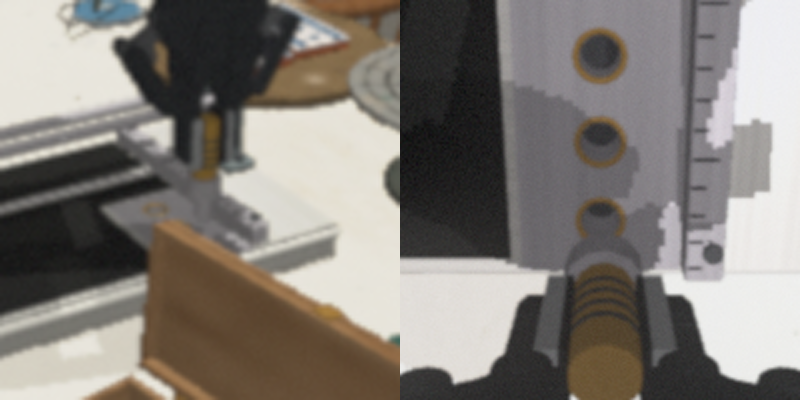

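The pin is held and upright. The wrist half of the picture shows the middle hole at (600,142) and the outer hole at (600,218). I now shift by the hole spacing (1.6, 30.0 mm).

Emit:
{"fn": "carry_out", "kwargs": {
  "targets": [
    {"x": 0.0008, "y": 0.015, "z": 0, "ax": 0, "ay": 0, "az": 0, "hand": -1},
    {"x": 0.0016, "y": 0.03, "z": 0, "ax": 0, "ay": 0, "az": 0, "hand": -1},
    {"x": 0.0016, "y": 0.03, "z": -0.015, "ax": 0, "ay": 0, "az": 0, "hand": -1},
    {"x": 0.0016, "y": 0.03, "z": -0.022, "ax": 0, "ay": 0, "az": 0, "hand": -1},
    {"x": 0.0016, "y": 0.03, "z": -0.026, "ax": 0, "ay": 0, "az": 0, "hand": -1}
  ]
}}

```text
time_s: 4.55
eef_pos: [567.5, -51.6, 61.4]
ee_rot: [-0.486, -0.513, -0.487, 0.514]
force: [0.3, -0.3, -0.8]
grip_width: 0.196
```

Emit:
{"fn": "carry_out", "kwargs": {
  "targets": [
    {"x": 0, "y": 0, "z": -0.005, "ax": 0, "ay": 0, "az": 0, "hand": -1},
    {"x": 0, "y": 0, "z": -0.01, "ax": 0, "ay": 0, "az": 0, "hand": -1},
    {"x": 0, "y": 0, "z": -0.013, "ax": 0, "ay": 0, "az": 0, "hand": -1},
    {"x": 0, "y": 0, "z": -0.015, "ax": 0, "ay": 0, "az": 0, "hand": -1},
    {"x": 0, "y": 0, "z": -0.015, "ax": 0, "ay": 0, "az": 0, "hand": -1}
  ]
}}

```text
time_s: 5.18
eef_pos: [567.9, -51.6, 49.6]
ee_rot: [-0.487, -0.513, -0.486, 0.513]
force: [-9.9, 1.7, 22.0]
grip_width: 0.192
```

The pin is seated: it stopped at the original gripping height with 22 N. I release it and go over to the tile.

Emit:
{"fn": "carry_out", "kwargs": {
  "targets": [
    {"x": 0, "y": 0, "z": 0.002, "ax": 0, "ay": 0, "az": 0, "hand": 0},
    {"x": 0, "y": 0, "z": 0.002, "ax": 0, "ay": 0, "az": 0, "hand": 0},
    {"x": 0, "y": 0, "z": 0.04, "ax": 0, "ay": 0, "az": 0, "hand": 0},
    {"x": 0, "y": 0, "z": 0.09, "ax": 0, "ay": 0, "az": 0, "hand": 0.55},
    {"x": 0, "y": 0, "z": 0.15, "ax": 0, "ay": 0, "az": 0, "hand": 0.55}
  ]
}}

```text
time_s: 5.8
eef_pos: [567.3, -51.3, 198.0]
ee_rot: [-0.486, -0.513, -0.487, 0.514]
force: [0.5, -1.3, 0.7]
grip_width: 0.775
```

Emit:
{"fn": "carry_out", "kwargs": {
  "targets": [
    {"x": -0.014, "y": 0.055, "z": 0, "ax": 0, "ay": 0, "az": 0.08, "hand": 0.55},
    {"x": -0.028, "y": 0.11, "z": 0, "ax": 0, "ay": 0, "az": 0.16, "hand": 0.55},
    {"x": -0.042, "y": 0.165, "z": 0, "ax": 0, "ay": 0, "az": 0.24, "hand": 0.55},
    {"x": -0.056, "y": 0.22, "z": 0, "ax": 0, "ay": 0, "az": 0.32, "hand": 0.55},
    {"x": -0.07, "y": 0.28, "z": 0, "ax": 0, "ay": 0, "az": 0.42, "hand": 0.55}
  ]
}}

```text
time_s: 6.42
eef_pos: [497.3, 230.2, 197.2]
ee_rot: [0.583, 0.4, 0.583, -0.4]
force: [1.4, -0.3, -0.3]
grip_width: 0.776
```

```bash
python3 - <<'E'
from h import *
s=ctrl.sense(); print(s['time_s'],s['eef_pos'],s['ee_rot'],s['force'],s['grip_width'])
ci=viewer.camera_info('wrist'); im=viewer.capture('wrist'); np.savez('w3.npz',**ci)
cv2.imwrite('pics/w3.png',im); cv2.imwrite('pics/top3.png',viewer.capture('top'))
t=cv2.imread('pics/top3.png')
cv2.imwrite('pics/v3.png',np.hstack([im,cv2.resize(t[165:235,270:350],(240,210))[:,:240] if 0 else np.vstack([cv2.resize(t[165:225,280:340],(240,240),interpolation=cv2.INTER_CUBIC),np.zeros((180,240,3),np.uint8)])]))
E
```

```text
6.425 [497.25432008 230.15655691 197.19010181] [ 0.58319375  0.39995329  0.58311095 -0.39988001] [ 1.39577971 -0.2522828  -0.28286666] 0.7756100451597442
```

View pics/v3.png

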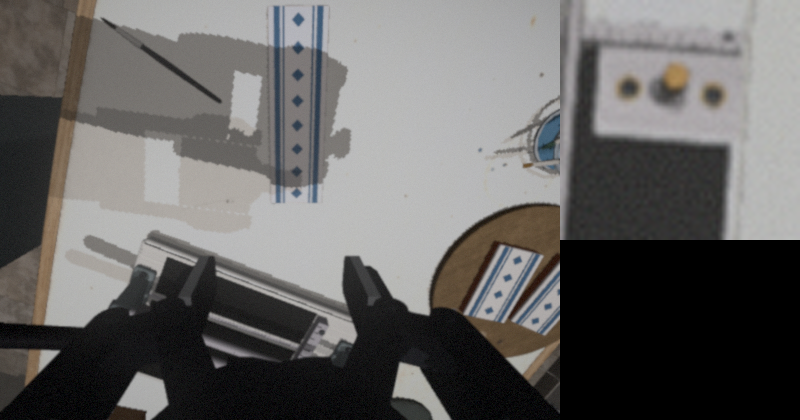

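The top inset shows the pin standing in the middle hole. The wrist view shows the tile corners at (268,5), (328,5), (322,202) and (270,202), with the face pattern up.

```bash
python3 - <<'E'
from h import *
c=dict(np.load('w3.npz')); P=[plane(c,u,v,12) for u,v in [(267.5,5),(328.5,5),(322.5,202.5),(270,202.5)]]
for p in P: print(p)
P=np.array(P)[:,:2]; print([np.linalg.norm(P[i]-P[(i+1)%4]) for i in range(4)])
ctr=P.mean(0); d=(P[0]+P[1]-P[2]-P[3]); d/=np.linalg.norm(d); print('ctr',ctr,'yaw',np.arctan2(-d[0],d[1]))
for k in (65,68): print('grip',ctr+k*d)
E
```

```text
[424.52280456 389.61666476  12.        ]
[478.91188294 410.81832805  12.        ]
[553.18175246 226.82341735  12.        ]
[496.62105262 204.96811481  12.        ]
[np.float64(58.37535759185333), np.float64(198.41910362556527), np.float64(60.636350619362155), np.float64(198.22523647154756)]
ctr [488.30937315 308.05663124] yaw 0.3779565456081492
grip [464.32294233 368.46897383]
grip [463.2158763  371.25723579]
```

Emit:
{"fn": "carry_out", "kwargs": {
  "targets": [
    {"x": -0.014, "y": 0.058, "z": 0, "ax": 0, "ay": 0, "az": 0.01, "hand": 0.6},
    {"x": -0.028, "y": 0.115, "z": -0.01, "ax": 0, "ay": 0, "az": 0.01, "hand": 0.6},
    {"x": -0.0335, "y": 0.139, "z": -0.06, "ax": 0, "ay": 0, "az": 0.01, "hand": 0.6},
    {"x": -0.0335, "y": 0.139, "z": -0.12, "ax": 0, "ay": 0, "az": 0.01, "hand": 0.6},
    {"x": -0.0335, "y": 0.139, "z": -0.16, "ax": 0, "ay": 0, "az": 0.01, "hand": 0.6}
  ],
  "grip_force": 120
}}

```text
time_s: 7.15
eef_pos: [463.5, 366.8, 34.3]
ee_rot: [0.584, 0.397, 0.585, -0.399]
force: [0.5, 0.6, -0.2]
grip_width: 0.801
```

Emit:
{"fn": "carry_out", "kwargs": {
  "targets": [
    {"x": 0, "y": 0, "z": -0.015, "ax": 0, "ay": 0, "az": 0, "hand": 0.6},
    {"x": 0, "y": 0, "z": -0.025, "ax": 0, "ay": 0, "az": 0, "hand": 0.6},
    {"x": 0, "y": 0, "z": -0.031, "ax": 0, "ay": 0, "az": 0, "hand": 0.6},
    {"x": 0, "y": 0, "z": -0.034, "ax": 0, "ay": 0, "az": 0, "hand": 0.6}
  ]
}}

```text
time_s: 7.65
eef_pos: [464.8, 367.7, 4.0]
ee_rot: [0.585, 0.398, 0.584, -0.397]
force: [0.6, -0.5, -0.2]
grip_width: 0.798
```

```bash
python3 - <<'E'
from h import *
s=ctrl.sense(); print(s['time_s'],s['eef_pos'],s['force'],s['wrist_torque'],s['grip_width'])
a=viewer.capture('side'); ci=viewer.camera_info('side'); p=proj(ci,s['eef_pos']).astype(int); print(p)
b=viewer.capture('wrist')
A=cv2.resize(a[p[1]-50:p[1]+40,p[0]-60:p[0]+60],(560,420),interpolation=cv2.INTER_CUBIC)
cv2.imwrite('pics/g.png',cv2.resize(np.hstack([A,b]),(800,300)))
E
```

```text
7.65 [464.81479085 367.72779498   3.98075475] [ 0.6087317  -0.52977707 -0.15581721] [ 0.02244473 -0.0010825   0.05327244] 0.7976098953937419
[205 199]
```

View pics/g.png

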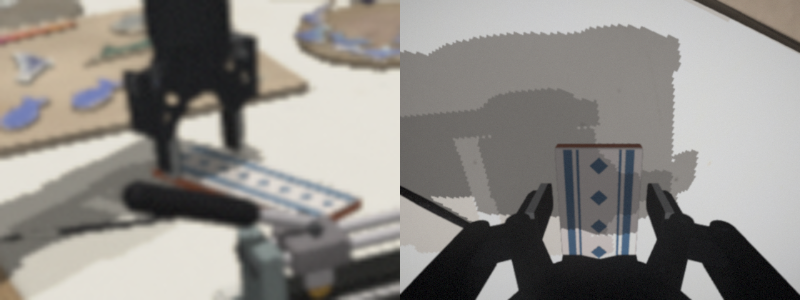

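The fingers straddle the tile and are centred on it. I feel for the table a little lower before closing.

Emit:
{"fn": "carry_out", "kwargs": {
  "targets": [
    {"x": 0, "y": 0, "z": -0.002, "ax": 0, "ay": 0, "az": 0, "hand": 0.5},
    {"x": 0, "y": 0, "z": -0.004, "ax": 0, "ay": 0, "az": 0, "hand": 0.5},
    {"x": 0, "y": 0, "z": -0.004, "ax": 0, "ay": 0, "az": 0, "hand": 0.5}
  ]
}}

```text
time_s: 8.12
eef_pos: [464.2, 367.5, -0.8]
ee_rot: [0.585, 0.398, 0.585, -0.398]
force: [0.7, -0.0, 0.4]
grip_width: 0.751
```

Emit:
{"fn": "carry_out", "kwargs": {
  "targets": [
    {"x": 0, "y": 0, "z": -0.002, "ax": 0, "ay": 0, "az": 0, "hand": 0.5},
    {"x": 0, "y": 0, "z": -0.002, "ax": 0, "ay": 0, "az": 0, "hand": -1},
    {"x": 0, "y": 0, "z": -0.002, "ax": 0, "ay": 0, "az": 0, "hand": -1},
    {"x": 0, "y": 0, "z": -0.002, "ax": 0, "ay": 0, "az": 0, "hand": -1},
    {"x": 0, "y": 0, "z": -0.002, "ax": 0, "ay": 0, "az": 0, "hand": -1}
  ]
}}

```text
time_s: 8.75
eef_pos: [464.5, 367.7, -2.0]
ee_rot: [0.585, 0.398, 0.585, -0.398]
force: [-0.1, -0.3, 6.7]
grip_width: 0.659
```

Emit:
{"fn": "carry_out", "kwargs": {
  "targets": [
    {"x": 0, "y": 0, "z": 0.01, "ax": 0, "ay": 0, "az": 0, "hand": -1},
    {"x": 0, "y": 0, "z": 0.025, "ax": 0, "ay": 0, "az": 0, "hand": -1},
    {"x": 0, "y": 0, "z": 0.042, "ax": 0, "ay": 0, "az": 0, "hand": -1},
    {"x": 0, "y": 0, "z": 0.042, "ax": 0, "ay": 0, "az": 0, "hand": -1}
  ]
}}

```text
time_s: 9.25
eef_pos: [465.1, 368.0, 41.2]
ee_rot: [0.585, 0.399, 0.584, -0.397]
force: [0.0, -0.6, -2.4]
grip_width: 0.655
```

```bash
python3 - <<'E'
from h import *
s=ctrl.sense(); print(s['time_s'],s['eef_pos'],s['force'],s['wrist_torque'],s['grip_width'])
a=viewer.capture('side'); ci=viewer.camera_info('side'); p=proj(ci,[488,308,40]).astype(int); print(p)
b=viewer.capture('wrist'); np.savez('w4.npz',**viewer.camera_info('wrist')); cv2.imwrite('pics/w4.png',b); cv2.imwrite('pics/s4.png',a)
A=cv2.resize(a[p[1]-45:p[1]+45,p[0]-60:p[0]+60],(560,420),interpolation=cv2.INTER_CUBIC)
cv2.imwrite('pics/g2.png',cv2.resize(np.hstack([A,b]),(800,300)))
E
```

```text
9.25 [465.14403575 368.00707998  41.19517014] [ 0.0437124  -0.6276337  -2.44086903] [ 0.10428249  0.06509789 -0.04372435] 0.6553815807707781
[219 193]
```

View pics/g2.png

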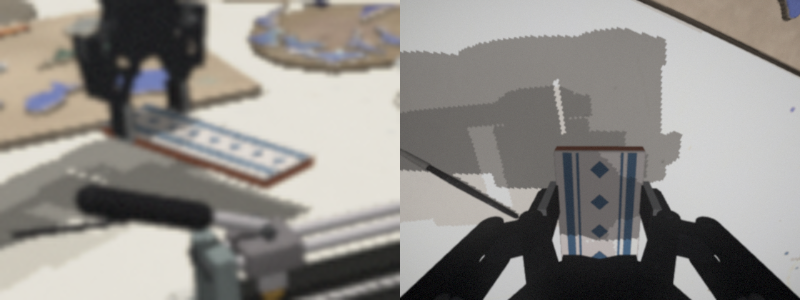

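The tile is held and looks level, with its right-end bottom corners in the side view at about (253,196) and (240,204). I check its tilt.

```bash
python3 - <<'E'
from h import *
ci=viewer.camera_info('side')
for (u,v),(x,y) in [((219-60+313/3.333,148+158/3.333),(553.5,227)),((219-60+268/3.333,148+181/3.333),(497,205)),((219-60+108/3.333,148+129/3.333),(424.8,390))]:
    o,d=ray(ci,u,v)
    s=np.linalg.lstsq(np.c_[d,[0,0,-1]],np.array([x,y,0])-o,rcond=None)[0]; print(s[1],o+d*s[0])
E
```

```text
48.140213338088124 [553.41217915 227.04327197  48.14021334]
48.53607973543314 [500.22495018 203.54829651  48.53607974]
47.122139583964056 [431.65348489 387.80899654  47.12213958]
```

Level to within about 1°. I go to a staging pose left of the cutter, rotated into line and 12 mm short of the fence.

Emit:
{"fn": "carry_out", "kwargs": {
  "targets": [
    {"x": 0.021, "y": -0.018, "z": 0, "ax": 0, "ay": 0, "az": -0.086, "hand": -1},
    {"x": 0.043, "y": -0.037, "z": 0, "ax": 0, "ay": 0, "az": -0.172, "hand": -1},
    {"x": 0.064, "y": -0.055, "z": 0, "ax": 0, "ay": 0, "az": -0.258, "hand": -1},
    {"x": 0.086, "y": -0.074, "z": 0, "ax": 0, "ay": 0, "az": -0.344, "hand": -1},
    {"x": 0.107, "y": -0.0925, "z": 0, "ax": 0, "ay": 0, "az": -0.43, "hand": -1}
  ]
}}

```text
time_s: 9.98
eef_pos: [571.6, 274.2, 38.5]
ee_rot: [-0.485, -0.514, -0.486, 0.514]
force: [-0.4, 0.3, -2.2]
grip_width: 0.661
```

Emit:
{"fn": "carry_out", "kwargs": {
  "targets": [
    {"x": -0.0021, "y": -0.04, "z": 0, "ax": 0, "ay": 0, "az": 0, "hand": -1},
    {"x": -0.0042, "y": -0.08, "z": 0, "ax": 0, "ay": 0, "az": 0, "hand": -1},
    {"x": -0.0063, "y": -0.12, "z": 0, "ax": 0, "ay": 0, "az": 0, "hand": -1},
    {"x": -0.0073, "y": -0.14, "z": 0, "ax": 0, "ay": 0, "az": 0, "hand": -1},
    {"x": -0.0073, "y": -0.14, "z": 0, "ax": 0, "ay": 0, "az": 0, "hand": -1}
  ]
}}

```text
time_s: 10.6
eef_pos: [564.0, 134.3, 39.1]
ee_rot: [-0.486, -0.514, -0.486, 0.514]
force: [0.3, -0.3, -2.2]
grip_width: 0.664
```

```bash
python3 - <<'E'
from h import *
from scipy.spatial.transform import Rotation as Ro
s=ctrl.sense(); print(s['time_s'],s['eef_pos'],s['force'],s['wrist_torque'],s['grip_width'])
q=s['ee_rot']; M=Ro.from_quat([q[1],q[2],q[3],q[0]]).as_matrix(); print('jaw yaw',np.arctan2(M[1,1],M[0,1]), M[:,0])
b=viewer.capture('wrist'); t=viewer.capture('top'); cv2.imwrite('pics/w5.png',b)
T=cv2.resize(t[140:245,220:360],(560,420),interpolation=cv2.INTER_CUBIC)
cv2.imwrite('pics/g3.png',cv2.resize(np.hstack([T,b]),(800,300)))
E
```

```text
10.6 [563.99060556 134.33407258  39.0651325 ] [ 0.27454427 -0.34558496 -2.22817045] [0.12324274 0.04527399 0.00872946] 0.6641922827271376
jaw yaw -0.055696328378966986 [-5.66842231e-04  1.25100434e-04 -9.99999832e-01]
```

View pics/g3.png

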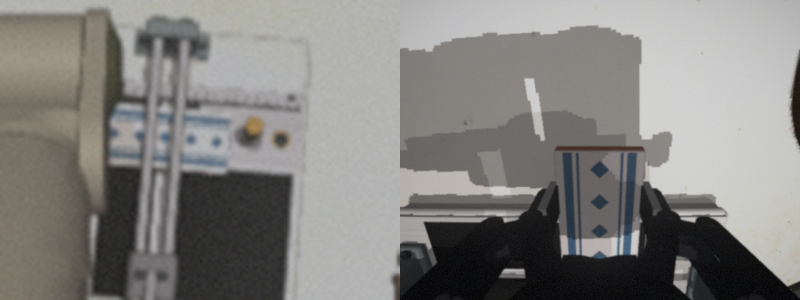

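The tile is under the rail, parallel to the fence, with gaps to the fence and to the pin. I lower it onto the bed.

Emit:
{"fn": "carry_out", "kwargs": {
  "targets": [
    {"x": 0, "y": 0, "z": -0.006, "ax": 0, "ay": 0, "az": 0, "hand": -1},
    {"x": 0, "y": 0, "z": -0.011, "ax": 0, "ay": 0, "az": 0, "hand": -1},
    {"x": 0, "y": 0, "z": -0.014, "ax": 0, "ay": 0, "az": 0, "hand": -1},
    {"x": 0, "y": 0, "z": -0.015, "ax": 0, "ay": 0, "az": 0, "hand": -1},
    {"x": 0, "y": 0, "z": -0.015, "ax": 0, "ay": 0, "az": 0, "hand": -1}
  ]
}}

```text
time_s: 11.32
eef_pos: [564.1, 135.1, 24.4]
ee_rot: [0.486, 0.513, 0.486, -0.513]
force: [0.1, -1.0, -1.6]
grip_width: 0.661
```

Emit:
{"fn": "carry_out", "kwargs": {
  "targets": [
    {"x": 0, "y": 0, "z": -0.001, "ax": 0, "ay": 0, "az": 0, "hand": -1},
    {"x": 0, "y": 0, "z": -0.002, "ax": 0, "ay": 0, "az": 0, "hand": -1},
    {"x": 0, "y": 0, "z": -0.002, "ax": 0, "ay": 0, "az": 0, "hand": -1}
  ]
}}

```text
time_s: 11.7
eef_pos: [564.2, 135.2, 23.4]
ee_rot: [0.487, 0.513, 0.486, -0.513]
force: [-3.0, 1.2, 8.0]
grip_width: 0.659
```

It is on the bed. I now slide it toward the fence.

Emit:
{"fn": "carry_out", "kwargs": {
  "targets": [
    {"x": 0.003, "y": 0, "z": 0.0005, "ax": 0, "ay": 0, "az": 0, "hand": -1},
    {"x": 0.006, "y": 0, "z": 0.0005, "ax": 0, "ay": 0, "az": 0, "hand": -1},
    {"x": 0.009, "y": -0.0005, "z": 0.0005, "ax": 0, "ay": 0, "az": 0, "hand": -1},
    {"x": 0.011, "y": -0.0005, "z": 0.0005, "ax": 0, "ay": 0, "az": 0, "hand": -1},
    {"x": 0.011, "y": -0.0005, "z": 0.0005, "ax": 0, "ay": 0, "az": 0, "hand": -1}
  ]
}}

```text
time_s: 12.32
eef_pos: [575.2, 134.5, 23.6]
ee_rot: [0.486, 0.513, 0.486, -0.513]
force: [-1.8, 0.5, 7.2]
grip_width: 0.662
```

Not yet at the fence, since only bed friction shows. Next I slide it toward the pin.

Emit:
{"fn": "carry_out", "kwargs": {
  "targets": [
    {"x": 0, "y": -0.003, "z": 0, "ax": 0, "ay": 0, "az": 0, "hand": -1},
    {"x": 0, "y": -0.006, "z": 0, "ax": 0, "ay": 0, "az": 0, "hand": -1},
    {"x": 0, "y": -0.008, "z": 0, "ax": 0, "ay": 0, "az": 0, "hand": -1},
    {"x": 0, "y": -0.008, "z": 0, "ax": 0, "ay": 0, "az": 0, "hand": -1}
  ]
}}

```text
time_s: 12.82
eef_pos: [575.8, 126.8, 23.8]
ee_rot: [0.487, 0.514, 0.486, -0.513]
force: [-0.2, 2.7, 5.3]
grip_width: 0.661
```

Emit:
{"fn": "carry_out", "kwargs": {
  "targets": [
    {"x": 0.001, "y": 0, "z": 0, "ax": 0, "ay": 0, "az": 0, "hand": -1},
    {"x": 0.002, "y": 0, "z": 0, "ax": 0, "ay": 0, "az": 0, "hand": -1},
    {"x": 0.002, "y": 0, "z": 0, "ax": 0, "ay": 0, "az": 0, "hand": -1}
  ]
}}

```text
time_s: 13.2
eef_pos: [575.9, 126.9, 23.5]
ee_rot: [-0.486, -0.513, -0.487, 0.514]
force: [-11.0, 1.9, 10.1]
grip_width: 0.662
```

Fence contact: −11 N with x stopped. I push on toward the pin.

Emit:
{"fn": "carry_out", "kwargs": {
  "targets": [
    {"x": 0, "y": -0.001, "z": 0, "ax": 0, "ay": 0, "az": 0, "hand": -1},
    {"x": 0, "y": -0.002, "z": 0, "ax": 0, "ay": 0, "az": 0, "hand": -1},
    {"x": 0, "y": -0.003, "z": 0, "ax": 0, "ay": 0, "az": 0, "hand": -1},
    {"x": 0, "y": -0.003, "z": 0, "ax": 0, "ay": 0, "az": 0, "hand": -1}
  ]
}}

```text
time_s: 13.7
eef_pos: [575.8, 125.4, 23.7]
ee_rot: [0.485, 0.513, 0.488, -0.513]
force: [-9.8, 10.0, 10.7]
grip_width: 0.66
```

Emit:
{"fn": "carry_out", "kwargs": {
  "targets": [
    {"x": 0.0005, "y": -0.001, "z": 0, "ax": 0, "ay": 0, "az": 0, "hand": -1},
    {"x": 0.0005, "y": -0.002, "z": 0, "ax": 0, "ay": 0, "az": 0, "hand": -1},
    {"x": 0.0005, "y": -0.002, "z": 0, "ax": 0, "ay": 0, "az": 0, "hand": -1}
  ]
}}

```text
time_s: 14.08
eef_pos: [575.8, 124.0, 23.6]
ee_rot: [-0.484, -0.513, -0.488, 0.513]
force: [-12.4, 12.7, 12.0]
grip_width: 0.662
```

```bash
python3 - <<'E'
from h import *
from scipy.spatial.transform import Rotation as Ro
s=ctrl.sense(); print(s['time_s'],s['eef_pos'],s['force'],s['wrist_torque'],s['grip_width'])
q=s['ee_rot']; M=Ro.from_quat([q[1],q[2],q[3],q[0]]).as_matrix(); print('jaw yaw',np.arctan2(M[1,1],M[0,1]), M[:,0])
b=viewer.capture('wrist'); t=viewer.capture('top'); a=viewer.capture('side'); cv2.imwrite('pics/t6.png',t)
T=cv2.resize(t[155:205,255:330],(600,400),interpolation=cv2.INTER_CUBIC)
p=proj(viewer.camera_info('side'),[567,0,30]).astype(int); print(p)
A=cv2.resize(a[p[1]-35:p[1]+35,p[0]-70:p[0]+70],(400,200),interpolation=cv2.INTER_CUBIC)
B=cv2.resize(b,(267,200))
bot=np.zeros((200,800,3),np.uint8); bot[:,:400]=A; bot[:,400:667]=B
top=np.zeros((400,800,3),np.uint8); top[:,:600]=T
cv2.imwrite('pics/g4.png',np.vstack([top,bot]))
E
```

```text
14.075 [575.79490293 123.96120755  23.58679265] [-12.39245953  12.65661992  12.01044426] [ 1.86329469  1.77866668 -0.4073009 ] 0.6616993051855864
jaw yaw -0.05432842796743174 [-0.00357349  0.0033996  -0.99998784]
[301 231]
```

View pics/g4.png

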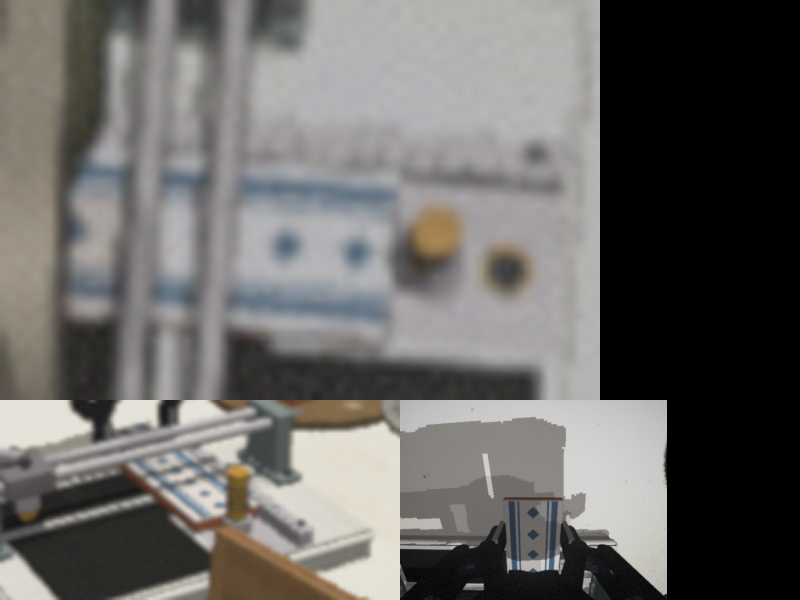

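The tile is flush along the fence and its end is at, or just short of, the collar at about (395,265). The 12.7 N in y could be nearly all friction, so I ease off the downward push and press on.

Emit:
{"fn": "carry_out", "kwargs": {
  "targets": [
    {"x": 0, "y": 0, "z": 0.0005, "ax": 0, "ay": 0, "az": 0, "hand": -1},
    {"x": 0, "y": 0, "z": 0.001, "ax": 0, "ay": 0, "az": 0, "hand": -1},
    {"x": 0, "y": -0.001, "z": 0.001, "ax": 0, "ay": 0, "az": 0, "hand": -1},
    {"x": 0, "y": -0.001, "z": 0.001, "ax": 0, "ay": 0, "az": 0, "hand": -1}
  ]
}}

```text
time_s: 14.72
eef_pos: [575.7, 123.1, 23.6]
ee_rot: [-0.484, -0.513, -0.488, 0.514]
force: [-8.5, 13.6, 3.2]
grip_width: 0.661
```

Emit:
{"fn": "carry_out", "kwargs": {
  "targets": [
    {"x": 0, "y": -0.0005, "z": 0, "ax": 0, "ay": 0, "az": 0, "hand": -1},
    {"x": 0, "y": -0.001, "z": 0, "ax": 0, "ay": 0, "az": 0, "hand": -1},
    {"x": 0, "y": -0.001, "z": 0, "ax": 0, "ay": 0, "az": 0, "hand": -1}
  ]
}}

```text
time_s: 15.1
eef_pos: [575.7, 122.8, 23.5]
ee_rot: [0.484, 0.514, 0.488, -0.513]
force: [-6.6, 18.0, 2.2]
grip_width: 0.664
```

Emit:
{"fn": "carry_out", "kwargs": {
  "targets": [
    {"x": 0.001, "y": 0, "z": 0, "ax": 0, "ay": 0, "az": 0, "hand": -1},
    {"x": 0.002, "y": 0, "z": -0.0003, "ax": 0, "ay": 0, "az": 0, "hand": -1},
    {"x": 0.002, "y": 0, "z": -0.0003, "ax": 0, "ay": 0, "az": 0, "hand": -1},
    {"x": 0.002, "y": 0, "z": -0.0003, "ax": 0, "ay": 0, "az": 0, "hand": -1}
  ]
}}

```text
time_s: 15.6
eef_pos: [575.8, 122.8, 23.4]
ee_rot: [-0.483, -0.512, -0.489, 0.515]
force: [-19.1, 16.7, 12.3]
grip_width: 0.661
```

```bash
python3 - <<'E'
from h import *
from scipy.spatial.transform import Rotation as Ro
s=ctrl.sense(); print(s['time_s'],s['eef_pos'],s['force'],s['wrist_torque'],s['grip_width'],s['dq'])
q=s['ee_rot']; M=Ro.from_quat([q[1],q[2],q[3],q[0]]).as_matrix(); print('jaw yaw',np.arctan2(M[1,1],M[0,1]), M[:,0])
a=viewer.capture('side'); t=viewer.capture('top')
p=proj(viewer.camera_info('side'),[567,-20,35]).astype(int)
A=cv2.resize(a[p[1]-30:p[1]+30,p[0]-40:p[0]+40],(800,600),interpolation=cv2.INTER_CUBIC)
cv2.imwrite('pics/g5.png',A); print(p)
E
```

```text
15.6 [575.8109494  122.82556936  23.35033061] [-19.0876579   16.65470922  12.28662699] [ 2.36009746  2.81839655 -0.76550084] 0.6606728904476289 [-0.00049017  0.00127997  0.00020069  0.0002538   0.00049268 -0.00012176]
jaw yaw -0.05466960325541996 [-0.00881102  0.00453759 -0.99995089]
[305 233]
```

I cannot view more pictures, so I go on by force. I lighten the bed load to make friction small and load the pin further.

Emit:
{"fn": "carry_out", "kwargs": {
  "targets": [
    {"x": 0, "y": 0, "z": 0.0008, "ax": 0, "ay": 0, "az": 0, "hand": -1},
    {"x": 0, "y": -0.001, "z": 0.0008, "ax": 0, "ay": 0, "az": 0, "hand": -1},
    {"x": 0, "y": -0.0015, "z": 0.0008, "ax": 0, "ay": 0, "az": 0, "hand": -1},
    {"x": 0, "y": -0.0015, "z": 0.0008, "ax": 0, "ay": 0, "az": 0, "hand": -1},
    {"x": 0, "y": -0.0015, "z": 0.0008, "ax": 0, "ay": 0, "az": 0, "hand": -1}
  ]
}}

```text
time_s: 16.32
eef_pos: [575.7, 122.3, 23.5]
ee_rot: [-0.482, -0.513, -0.49, 0.514]
force: [-15.4, 23.6, 5.1]
grip_width: 0.658
```

```bash
python3 - <<'E'
from h import *
from scipy.spatial.transform import Rotation as Ro
s=ctrl.sense(); print(s['time_s'],s['eef_pos'],s['force'],s['wrist_torque'],s['grip_width'])
q=s['ee_rot']; M=Ro.from_quat([q[1],q[2],q[3],q[0]]).as_matrix(); print('jaw yaw',np.arctan2(M[1,1],M[0,1]), M[:,0])
c=viewer.camera_info('top'); t=viewer.capture('top'); cv2.imwrite('pics/t7.png',t)
hsv=cv2.cvtColor(t,cv2.COLOR_BGR2HSV)
w=hsv[160:205,295:335]; m=cv2.inRange(w,(8,90,60),(28,255,255))
n,l,st,ce=cv2.connectedComponentsWithStats(m); 
for k in range(1,n):
    if st[k,4]>5: print('brass',st[k,4],ce[k]+[295,160],plane(c,*(ce[k]+[295,160]),78))
y=-.052;C,S=np.cos(y),np.sin(y);R=np.array([[C,-S],[S,C]])
X=R@[50,-85]+[521.4,36.8]; print('expected pin top px',proj(c,[*X,80]))
for n in [(20,-73),(80,-73),(20,0),(80,0)]: print('tile corner exp',n,proj(c,[*(R@n+[521.4,36.8]),38]))
# blue diamonds/stripes -> tile position
b=hsv[150:215,255:335]; m=cv2.inRange(b,(95,60,40),(130,255,255)); n,l,st,ce=cv2.connectedComponentsWithStats(m)
for k in range(1,n):
    if st[k,4]>3: print('blue',st[k].tolist(),plane(c,*(ce[k]+[255,150]),38)[:2]@np.c_[[1,0],[0,1]], (R.T@(plane(c,*(ce[k]+[255,150]),38)[:2]-[521.4,36.8])).round(1))
E
```

```text
16.325 [575.72204238 122.32020986  23.46629238] [-15.4255187   23.62707178   5.10328963] [ 3.3767036   2.36959348 -0.72684102] 0.6582000228373958
jaw yaw -0.054720176797493886 [-0.00884456  0.00613612 -0.99994206]
brass 24 [311.125      183.66666667] [566.67123617 -58.51940624  78.        ]
expected pin top px [308.29208817 183.35151232]
tile corner exp (20, -73) [302.21763688 196.41343392]
tile corner exp (80, -73) [303.79079362 175.47405787]
tile corner exp (20, 0) [276.2180561  194.31234636]
tile corner exp (80, 0) [277.97305714 173.40262648]
```

The brass blob sits farther right than expected, so the pin may be tilting under the push. I compare it across the saved top pictures.

```bash
python3 - <<'E'
from h import *
c=viewer.camera_info('top'); s=viewer.camera_info('side')
ims={n:cv2.imread(f'pics/{n}.png') for n in ('top0','top3','t6','t7')}
for n,t in ims.items():
    hsv=cv2.cvtColor(t,cv2.COLOR_BGR2HSV)[165:200,290:330]
    m=cv2.inRange(hsv,(8,100,110),(28,255,255)); k,l,st,ce=cv2.connectedComponentsWithStats(m)
    i=1+np.argmax(st[1:,4]); w=np.where(l==i,hsv[:,:,1].astype(float)-60,0).clip(0); ys,xs=np.mgrid[165:200,290:330]
    q=(w*xs).sum()/w.sum(),(w*ys).sum()/w.sum(); print(n,st[i].tolist(),np.round(q,2),plane(c,*q,80).round(1)[:2])
for z in (26,82): print('top exp',z,proj(c,[566.9,-50.7,z]),'side exp',proj(s,[566.9,-50.7,z]))
def axis(t):
    hsv=cv2.cvtColor(t,cv2.COLOR_BGR2HSV)[200:250,285:335]; m=cv2.inRange(hsv,(10,100,60),(28,255,255))
    k,l,st,ce=cv2.connectedComponentsWithStats(m); i=1+np.argmax(st[1:,4]); P=np.argwhere(l==i)[:,::-1]+[285,200]
    vx,vy,x,y=cv2.fitLine(P.astype(np.float32),cv2.DIST_L2,0,.01,.01).ravel(); return st[i].tolist(),P.mean(0).round(2),round(float(np.degrees(np.arctan2(vx,-vy)if vy<0 else np.arctan2(-vx,vy))),1)
print('side0',axis(cv2.imread('pics/side0.png'))); print('side now',axis(viewer.capture('side')))
a,b=proj(s,[566.9,-50.7,40]),proj(s,[566.9,-50.7,82]); print('vertical dir deg',np.degrees(np.arctan2(b[0]-a[0],a[1]-b[1])),a,b)
for d in (.05,.1): b=proj(s,[566.9,-50.7-42*d,82]); print(d,np.degrees(np.arctan2(b[0]-a[0],a[1]-b[1])))
E
```

```text
top0 [27, 18, 5, 5, 21] [319.35 185.15] [562.8 -80.7]
top3 [16, 17, 5, 5, 22] [308.3  184.03] [565.  -50.7]
t6 [17, 17, 5, 5, 22] [309.04 183.92] [565.4 -52.7]
t7 [19, 17, 5, 5, 21] [311.12 183.78] [566.  -58.4]
top exp 26 [306.99560832 187.04690647] side exp [313.09961996 241.7777546 ]
top exp 82 [308.34844239 183.21371443] side exp [313.46032191 220.29536163]
side0 ([21, 25, 21, 25, 233], array([316.78, 239.94]), 23.4)
side now ([21, 40, 21, 10, 122], array([313.49, 245.75]), -74.7)
vertical dir deg 0.9640674759685078 [313.18755419 236.50477113] [313.46032191 220.29536163]
0.05 2.8793879833367653
0.1 4.879348737057045
```

The pin has tilted by about 0.1 rad: its top moved 7.7 mm under the ~20 N push. I back off in y, let it drop, and then press far more gently.

Emit:
{"fn": "carry_out", "kwargs": {
  "targets": [
    {"x": -0.001, "y": 0.003, "z": 0, "ax": 0, "ay": 0, "az": 0, "hand": -1},
    {"x": -0.001, "y": 0.006, "z": 0, "ax": 0, "ay": 0, "az": 0, "hand": -1},
    {"x": -0.001, "y": 0.009, "z": 0, "ax": 0, "ay": 0, "az": 0, "hand": -1},
    {"x": -0.001, "y": 0.011, "z": 0, "ax": 0, "ay": 0, "az": 0, "hand": -1},
    {"x": -0.001, "y": 0.011, "z": 0, "ax": 0, "ay": 0, "az": 0, "hand": -1}
  ]
}}

```text
time_s: 17.05
eef_pos: [576.1, 128.3, 23.8]
ee_rot: [-0.485, -0.511, -0.487, 0.516]
force: [-12.9, -4.7, 5.1]
grip_width: 0.662
```

```bash
cat >> h.py <<'E'
def knob():
    c=viewer.camera_info('top'); o=[]
    for _ in range(3):
        t=viewer.capture('top'); hsv=cv2.cvtColor(t,cv2.COLOR_BGR2HSV)[165:200,290:330]
        m=cv2.inRange(hsv,(8,100,110),(28,255,255)); k,l,st,ce=cv2.connectedComponentsWithStats(m)
        i=1+np.argmax(st[1:,4]); w=np.where(l==i,hsv[:,:,1].astype(float)-60,0).clip(0); ys,xs=np.mgrid[165:200,290:330]
        o.append(plane(c,(w*xs).sum()/w.sum(),(w*ys).sum()/w.sum(),80)[:2])
    return np.mean(o,0).round(1)
def rep():
    from scipy.spatial.transform import Rotation as Ro
    print('knob',knob())
    s=ctrl.sense(); q=s['ee_rot']; M=Ro.from_quat([q[1],q[2],q[3],q[0]]).as_matrix()
    print(s['time_s'],np.round(s['eef_pos'],2),'F',np.round(s['force'],1),'T',np.round(s['wrist_torque'],2),s['grip_width'],'yaw',np.arctan2(M[1,1],M[0,1]),'toolx',M[:,0].round(4))
E
python3 -c "from h import *; rep()"
```

```text
knob [564.9 -52.2]
17.2 [576.09 128.35  23.78] F [-12.6  -4.9   5. ] T [-0.99  1.85 -0.56] 0.6619351864793316 yaw -0.05495608921421568 toolx [-0.0068 -0.0012 -1.    ]
```

The pin dropped back upright (knob y −52.2). I press again gently, pitching slightly so the far end stays down on the bed.

Emit:
{"fn": "carry_out", "kwargs": {
  "targets": [
    {"x": 0, "y": -0.002, "z": 0, "ax": 0.001, "ay": 0, "az": 0, "hand": -1},
    {"x": 0, "y": -0.004, "z": 0, "ax": 0.002, "ay": 0, "az": 0, "hand": -1},
    {"x": 0, "y": -0.006, "z": 0, "ax": 0.003, "ay": 0, "az": 0, "hand": -1},
    {"x": 0, "y": -0.006, "z": 0, "ax": 0.003, "ay": 0, "az": 0, "hand": -1}
  ]
}}

```text
time_s: 17.7
eef_pos: [575.8, 124.7, 24.0]
ee_rot: [-0.483, -0.513, -0.489, 0.514]
force: [-14.5, 8.2, 7.2]
grip_width: 0.663
```

```bash
python3 -c "from h import *; rep()"
```

```text
knob [564.9 -52.2]
17.85 [575.81 124.68  23.99] F [-12.6   8.1   7.1] T [ 1.23  1.96 -0.33] 0.6627746396662488 yaw -0.05423470836181783 toolx [-0.0067  0.0052 -1.    ]
```

My pitch had the wrong sign: the tilted end face then meets the collar high up and tips the pin. I reverse the pitch so that the bottom edge bears low on the collar.

Emit:
{"fn": "carry_out", "kwargs": {
  "targets": [
    {"x": 0, "y": 0, "z": 0, "ax": -0.003, "ay": 0, "az": 0, "hand": -1},
    {"x": 0, "y": 0, "z": 0, "ax": -0.006, "ay": 0, "az": 0, "hand": -1},
    {"x": 0, "y": -0.001, "z": 0, "ax": -0.01, "ay": 0, "az": 0, "hand": -1},
    {"x": 0, "y": -0.001, "z": 0, "ax": -0.01, "ay": 0, "az": 0, "hand": -1}
  ]
}}

```text
time_s: 18.35
eef_pos: [575.8, 123.8, 23.8]
ee_rot: [-0.486, -0.511, -0.487, 0.516]
force: [-13.8, 9.6, 5.3]
grip_width: 0.657
```

```bash
python3 -c "from h import *; rep()"
```

```text
knob [565.1 -52.6]
18.5 [575.75 123.83  23.84] F [-12.4   9.2   5.5] T [ 1.41  1.94 -0.35] 0.6564041796163362 yaw -0.05434888633091046 toolx [-0.0068 -0.0046 -1.    ]
```

Emit:
{"fn": "carry_out", "kwargs": {
  "targets": [
    {"x": 0, "y": -0.0005, "z": 0, "ax": 0, "ay": 0, "az": 0, "hand": -1},
    {"x": 0, "y": -0.001, "z": 0, "ax": -0.001, "ay": 0, "az": 0, "hand": -1},
    {"x": 0, "y": -0.001, "z": 0, "ax": -0.001, "ay": 0, "az": 0, "hand": -1}
  ]
}}

```text
time_s: 18.88
eef_pos: [575.8, 123.4, 23.8]
ee_rot: [-0.486, -0.511, -0.487, 0.516]
force: [-12.0, 12.4, 4.1]
grip_width: 0.664
```

```bash
python3 -c "from h import *; rep()"
```

```text
knob [565.2 -53.2]
19.025 [575.75 123.4   23.8 ] F [-12.8  12.2   5.9] T [ 1.9   1.92 -0.35] 0.6634269294962066 yaw -0.0544520777998586 toolx [-0.0066 -0.0047 -1.    ]
```

The knob now moves with the tile, so the pin is in contact. I trim the bed load slightly so more of the push goes to the pin.

Emit:
{"fn": "carry_out", "kwargs": {
  "targets": [
    {"x": 0, "y": 0, "z": 0.0004, "ax": 0, "ay": 0, "az": 0, "hand": -1},
    {"x": 0.0003, "y": -0.0004, "z": 0.0004, "ax": -0.001, "ay": 0, "az": 0, "hand": -1},
    {"x": 0.0003, "y": -0.0004, "z": 0.0004, "ax": -0.001, "ay": 0, "az": 0, "hand": -1},
    {"x": 0.0003, "y": -0.0004, "z": 0.0004, "ax": -0.001, "ay": 0, "az": 0, "hand": -1}
  ]
}}

```text
time_s: 19.52
eef_pos: [575.7, 123.2, 23.8]
ee_rot: [-0.486, -0.51, -0.487, 0.517]
force: [-12.6, 14.0, 2.6]
grip_width: 0.664
```

```bash
python3 - <<'E'
from h import *
rep()
s=viewer.camera_info('side')
def ax(t):
    hsv=cv2.cvtColor(t,cv2.COLOR_BGR2HSV)[212:236,300:330]; m=cv2.inRange(hsv,(8,90,50),(30,255,255))
    o=[]
    for i,r in enumerate(m):
        x=np.flatnonzero(r)
        if len(x)>3: o.append((212+i,300+x.mean(),len(x)))
    return o
o=np.array(ax(viewer.capture('side'))); print(o[:,:2].round(1).tolist())
k=np.polyfit(o[:,0],o[:,1],1)[0]; print('lean deg',np.degrees(np.arctan(-k)),'vertical 0.96; +1.95 per .05 rad tilt to -y')
E
```

```text
knob [565.  -53.9]
19.675 [575.71 123.24  23.81] F [-12.1  12.7   1.8] T [ 2.14  1.89 -0.41] 0.6588113223086235 yaw -0.05451128609862741 toolx [-0.0075 -0.0053 -1.    ]
[[220.0, 313.5], [221.0, 314.0], [222.0, 314.0], [223.0, 314.0], [224.0, 314.5], [225.0, 314.0], [226.0, 314.0], [227.0, 314.0], [228.0, 314.0], [229.0, 314.0], [230.0, 313.5], [231.0, 314.0], [232.0, 314.0], [233.0, 314.0], [234.0, 314.0], [235.0, 315.5]]
lean deg -2.0213649403560665 vertical 0.96; +1.95 per .05 rad tilt to -y
```

The estimated pin force is at least 6 N and the fence force at least 5 N. The pin lean is at most 0.06 rad, under the 0.08 limit. I hold once to confirm it is at rest.

Emit:
{"fn": "carry_out", "kwargs": {
  "targets": [
    {"x": 0, "y": 0, "z": 0, "ax": 0, "ay": 0, "az": 0, "hand": -1},
    {"x": 0, "y": 0, "z": 0, "ax": 0, "ay": 0, "az": 0, "hand": -1},
    {"x": 0, "y": 0, "z": 0, "ax": 0, "ay": 0, "az": 0, "hand": -1},
    {"x": 0, "y": 0, "z": 0, "ax": 0, "ay": 0, "az": 0, "hand": -1},
    {"x": 0, "y": 0, "z": 0, "ax": 0, "ay": 0, "az": 0, "hand": -1}
  ]
}}

```text
time_s: 20.35
eef_pos: [575.7, 123.2, 23.8]
ee_rot: [-0.486, -0.51, -0.487, 0.517]
force: [-12.2, 13.6, 2.4]
grip_width: 0.661
```

```bash
python3 - <<'E'
from h import *
rep()
t=viewer.capture('top'); c=viewer.camera_info('top'); hsv=cv2.cvtColor(t,cv2.COLOR_BGR2HSV)
y=-.052;C,S=np.cos(y),np.sin(y);R=np.array([[C,-S],[S,C]])
# tile end: brightness profile along cutter y at tile's edge stripes (x=28,72), z=38
for x in (28,66,72):
    print(x,[(yy,hsv[tuple(np.round(proj(c,[*(R@[x,yy]+[521.4,36.8]),38])[::-1]).astype(int))].tolist()[1:]) for yy in range(-84,-56,3)])
# stripe lines slope: blue-ish pixels
b=t.astype(int); m=((b[:,:,0]-b[:,:,2])>18); m[:172]=0;m[200:]=0;m[:,:283]=0;m[:,305:]=0
P=np.array([R.T@(plane(c,u,v,38)[:2]-[521.4,36.8]) for v,u in np.argwhere(m)])
for lo,hi in ((60,82),(18,38)):
    q=P[(P[:,0]>lo)&(P[:,0]<hi)]; print('stripe x',q[:,0].mean(),'slope',np.polyfit(q[:,1],q[:,0],1)[0],len(q),'end y',q[:,1].min())
E
```

```text
knob [565.  -54.2]
20.5 [575.72 123.23  23.81] F [-12.6  12.9   3.1] T [ 2.13  1.89 -0.47] 0.6615468314429442 yaw -0.05449433827211464 toolx [-0.0075 -0.0053 -1.    ]
28 [(-84, [9, 171]), (-81, [6, 170]), (-78, [8, 161]), (-75, [22, 141]), (-72, [49, 136]), (-69, [57, 138]), (-66, [58, 136]), (-63, [68, 132]), (-60, [64, 136]), (-57, [60, 137])]
66 [(-84, [18, 154]), (-81, [6, 161]), (-78, [8, 161]), (-75, [22, 151]), (-72, [33, 147]), (-69, [42, 145]), (-66, [42, 145]), (-63, [36, 147]), (-60, [42, 147]), (-57, [44, 145])]
72 [(-84, [8, 167]), (-81, [6, 157]), (-78, [7, 152]), (-75, [18, 159]), (-72, [24, 157]), (-69, [32, 151]), (-66, [34, 149]), (-63, [34, 152]), (-60, [41, 150]), (-57, [44, 145])]
stripe x 68.65016423805612 slope -0.0003311935342381211 50 end y -71.73565351921864
stripe x 29.167263094605012 slope 0.006567837410956162 52 end y -71.88631196757859
```

The tile end is at cutter y ≈ −74, its centre x is about 49, and it is parallel within 0.007 rad. The forces are steady. I hand in.

```bash
python3 -c "
from rig import finish_job
print(finish_job())"
```

```text
the job is handed in; nothing more can be done
None
```

The stop pin is in the middle hole, and the tile was still held pressed against both fence and pin when I handed the job in at about 20.5 s. No verdict was reported, and the pin's lean is the check I am least sure of.

**What I did:** I pulled the pin from the outer hole and pushed it home in the middle hole with 22 N. I then gripped the tile by its left end, slid it under the rail onto the bed, and pressed it into the corner.

**Last checks:**
- **Forces:** the tool read about 12.6 N toward the fence and 12.9 N toward the pin, steady. After allowing for friction, I estimate at least 5 N on the fence and 6 N on the pin; neither contact force could be read directly.
- **Tile position:** it is parallel to the fence within 0.007 rad. Its centre is at x ≈ 49 and y ≈ 26 mm in the cutter's frame, within the limits.
- **Knob:** its top sits about 3.5 mm from its unloaded position.

**What went wrong or disagreed:**
- **Pin tilt:** an earlier push of about 20 N tilted the pin by roughly 0.1 rad. I backed off, saw it drop upright again, and pressed more gently with a corrected pitch.
- **Pin lean at the end:** under the final push the top camera suggests 0.03 to 0.06 rad, against a limit of 0.08. The coarse side-view check showed no lean toward that side.
- **No final view:** the 12-picture limit was used up, so the last state was checked by numbers only.

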